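# Ready the block shaker: shut the tubes, unlock the platform

### The arm

A 6-joint arm with a two-finger parallel gripper is mounted at the origin on the work surface. World frame = base frame: x ahead of the robot, y to its left, z up, the work surface at z = 0. Lengths are in m, angles in degrees, forces in N, time in s.
With the tool pointing down it reaches from about 0.375 to 0.975 m from the base axis. Payload 3.8 kg.
Tool frame: the origin (TCP) lies between the finger pads; the fingertips stand 8 mm ahead of it and the grasp point (between the pads) lies 11 mm behind it; z points along the fingers, y is the direction in which the jaws open and shut (so a half turn about z gives the same grasp; the last joint's range is limited). The gripper opens to 85 mm and grips with 20 to 120 N. Pads are 22 mm wide; open, the fingers measure 114 mm over their backs; the gripper's body (76 mm by 85 mm) begins 54 mm behind the grasp point. The pads swing forward as they close: fully open they stand 13 mm farther back than shut.
Start: joints at [63.375, 15.12, 91.902, -0, 72.978, -2.114], TCP at [0.28, 0.614, 0.239] pointing down, gripper open.
Joint ranges: [-150.88, 150.88], [-54.13, 125.18], [17.81, 147.31], [-75.09, 255.09], [0, 152.58], [-146.25, 146.25]. Speed limits (degrees/s): [147.25, 147.25, 180, 180, 180, 180].

### API

Orientations are given as a 3x3 rotation matrix whose columns are the frame's x, y, z axes.
In Python, from rig import bot gives the robot as it stands.
- The arm moves only by the shell command python3 -m jog 'ROWS' [FORCE]. ROWS is JSON, a list that holds one entry, the list of rows, each a list of 7 numbers: the shift along the tool's x, y, z in m, then the turn, a rotation vector about the tool's x, y, z in degrees, then the closure in counts, from 0 (fully open) to 255 (shut). In form: [[[x, y, z, wx, wy, wz, fingers], ...]]. A call has exactly 10 rows; each row shifts and turns the commanded pose from where the row before left it, along the tool's axes as they then stand; what a row does not reach is not made up. A row lasts 1/8 s, in which the tool goes at most 62.5 mm and 10.7 degrees, less where a joint would pass 70% of its speed; a pose out of reach is approached as far as the arm can. A call with a gripper value outside its range is refused whole. The fingers move at their own pace and stop on an object; FORCE is the grip in N (left out, the last holds). Time passes only in rows, so rows that do not move let the fingers close, or fill a call up. It gives the time, the measured TCP pose, the force and the opening at its end, in the units of the state.
- bot.get_obs(): the state, without advancing time (a new reading comes with each control period).
- bot.snapshot(name): name is "scene" or "top"; returns a dict with "pixels" (480x640x3 uint8, red, green, blue), "intrinsics" (3x3 intrinsics, pixels), "xyz" and "rotation" of the camera in the world. Camera axes: x right, y up, looking along -z (the intrinsics and any distortion apply to the point x, -y, -z); pixel columns grow to the right and rows downward; lengths in m; the calibration is good to about 2 mm. A picture is of the moment at which its call begins. There is no depth.
- bot.close_job(): hands the job in, once; it reports no verdict.
Trained networks look in a picture, given as the dict that the camera call returned (one of the last four; its "shot" number tells which), for a name from the list of things; names that differ only in an ending like _2 or _b are one class to them, and where a whole thing is asked for, a point or a joint stands for the part that bears it (a point fixed in the world has none). Each returns a list of dicts, best first, with "p" (0 to 1); they miss things now and then, are a little off and sometimes report something else, mostly with a low value. They report only what shows in the picture. A call takes as long as a camera call. They do not tell look-alikes from the thing itself.
- bot.spot_in(query, picture): "extent" ([left, top, width, height] in pixels, round what is visible of it).
- bot.outline_of(query, picture): "pixels" (480x640 bool, what is visible of it) and "extent" ([left, top, width, height] in pixels, round what is visible of it).
- bot.pinpoint(query, picture): "xy" ([column, row] in pixels: a listed point, or the origin of a listed thing).
The state is a dict: "clock": time; "joint_positions": joint angles; "qd": joint speeds; "joint_torque": joint torques, N m; "tool_pos": TCP position; "tcp_rot": TCP orientation; "wrist_force": force on the tool from outside, world axes, zero at the start; "wrist_torque": the same for the moment, N m; "gripper_width": finger opening in m.
Only numpy, scipy, OpenCV 4.12 (cv2) and the standard library are available. Lean on these libraries where they do the work, as an engineer would, in place of code of your own. Each camera call takes 0.05 s, during which the arm holds its last target. There are 200 camera calls.

### The job

Get the block shaker ready to run. While its platform is still locked, press down every flip lid that stands open on the tubes in the block until it clicks fully shut; then unlock the platform: pull the T-handle of its spring plunger straight up, turn it a quarter turn either way and let it down into its rest notch, so that it stays up by itself. Leave all four tubes standing in the block and do not knock the bottle, jar and tip box about.

Things in the scene. Friction and masses are not known exactly. Their poses are not given: they have to be found in the camera images.
- shaker: Off-white 7 kg block shaker, 270 mm deep (x), 380 mm wide (y), housing top at 88 mm; origin: centre of its underside on the bench, x to its back (sloped control panel in front), y to its left. Its platform (shuttles along y if unlocked) carries an aluminium block, top at 166 mm, with four tube pockets at x 15 mm, y -33, 19, 71, 123 mm, floor at 116 mm. Platform lock at x 0, y -150 mm.
- handle (a point): Centre of the lock's black T-handle bar, on the plunger's vertical axis; the frame lifts and turns with it. Bar 64 mm long (this y), 14 mm wide (x), 14 mm high. Locked, it lies along the shaker's y, centre 174 mm above the bench, 24 mm above the rim of the steel sleeve (33 mm across) under it; an 18 mm neck lies between. The sleeve stands on a steel bridge, 80 x 44 mm, top at 126 mm.
- lock_lift (a joint): Height of the spring plunger, m: 0 locked (pin in the platform), stop at 0.016. The spring pushes it down with about 7 N at 0, 14 N at the top. A cross pin sits in a deep slot of the sleeve and clears its rim above 0.0125; only then can it turn. Resting in the rest notch it reads 0.009 to 0.010, with the pin clear of the platform.
- lock_turn (a joint): Turn of the T-handle about the vertical, rad: 0 locked, positive anticlockwise from above, 0.07 play while locked. Rest notches at +1.57 and -1.57 (either serves); their sloping sides draw the handle in if it is let down between 1.3 and 1.8. Turned less, it stays on the rim or drops back into the slot near 0. Lifted, it turns with less than 0.1 N m.
- tube_a: One of four alike loose 50 mL tubes (30 mm across, about 70 g) upright in the block, with a 36 mm collar and a hinged flip lid. Origin: centre of its underside, on the pocket floor; z up; +x points to the lid's hinge, roughly to the shaker's back. Rim at z = 106 mm; hinge line along y at x = 19 mm, z = 106 mm.
- lid_a (a joint): Flip lid of tube_a, rad: 0 fully shut, 1.57 upright, 2.25 laid back to the tube's +x. Lid 36 mm across, 9 mm thick (top 9 mm above the rim when shut); its thumb tab, opposite the hinge, ends 45 mm from the hinge line. The stiff hinge (0.012 N m) stays where left; at about 0.15 a snap catch stops it: about 5 N down on the tab clicks it shut.
- tube_b: One of four alike loose 50 mL tubes (30 mm across, about 70 g) upright in the block, with a 36 mm collar and a hinged flip lid. Origin: centre of its underside, on the pocket floor; z up; +x points to the lid's hinge, roughly to the shaker's back. Rim at z = 106 mm; hinge line along y at x = 19 mm, z = 106 mm.
- lid_b (a joint): Flip lid of tube_b, rad: 0 fully shut, 1.57 upright, 2.25 laid back to the tube's +x. Lid 36 mm across, 9 mm thick (top 9 mm above the rim when shut); its thumb tab, opposite the hinge, ends 45 mm from the hinge line. The stiff hinge (0.012 N m) stays where left; at about 0.15 a snap catch stops it: about 5 N down on the tab clicks it shut.
- tube_c: One of four alike loose 50 mL tubes (30 mm across, about 70 g) upright in the block, with a 36 mm collar and a hinged flip lid. Origin: centre of its underside, on the pocket floor; z up; +x points to the lid's hinge, roughly to the shaker's back. Rim at z = 106 mm; hinge line along y at x = 19 mm, z = 106 mm.
- lid_c (a joint): Flip lid of tube_c, rad: 0 fully shut, 1.57 upright, 2.25 laid back to the tube's +x. Lid 36 mm across, 9 mm thick (top 9 mm above the rim when shut); its thumb tab, opposite the hinge, ends 45 mm from the hinge line. The stiff hinge (0.012 N m) stays where left; at about 0.15 a snap catch stops it: about 5 N down on the tab clicks it shut.
- tube_d: One of four alike loose 50 mL tubes (30 mm across, about 70 g) upright in the block, with a 36 mm collar and a hinged flip lid. Origin: centre of its underside, on the pocket floor; z up; +x points to the lid's hinge, roughly to the shaker's back. Rim at z = 106 mm; hinge line along y at x = 19 mm, z = 106 mm.
- lid_d (a joint): Flip lid of tube_d, rad: 0 fully shut, 1.57 upright, 2.25 laid back to the tube's +x. Lid 36 mm across, 9 mm thick (top 9 mm above the rim when shut); its thumb tab, opposite the hinge, ends 45 mm from the hinge line. The stiff hinge (0.012 N m) stays where left; at about 0.15 a snap catch stops it: about 5 N down on the tab clicks it shut.
- bottle: Loose white bottle with green cap, 72 mm across, 135 mm high, bystander; origin: centre of its underside.
- jar: Loose brown glass jar with black cap, 54 mm across, 85 mm high, bystander; origin: centre of its underside.
- tip_box: Loose blue pipette-tip box, 126 x 90 x 83 mm, bystander; origin: centre of its underside.
Mind the look-alikes: they are no part of the job. What is shaped like the tube_b but green is not meant.

How it is judged:
By the outcome, as a careful person would: the job done as asked, in the order asked, and still so for the second after the job is handed in, with the robot touching nothing.
It also fails if it takes over 58 s, if anything falls off the work surface, if the arm or the gripper's body presses on something with over 40 N, if the wrist force passes 120 N, or if a joint passes its speed limit or range.

## Working session

There is one attempt and no reset: what is moved stays moved. The work goes in short steps, Python scripts to look and compute and a shell command to move; the robot and the scene stay as the last step left them, time stands still between calls to the robot, and variables do not carry over. Pictures are saved under pics/ and viewed, about 8 in all and at most 12, crops included, and the job is handed in when it is done.

```bash
ls; mkdir -p pics; python3 - <<'E'
from rig import bot
import cv2,numpy as np
for n in("scene","top"):
    s=bot.snapshot(n); cv2.imwrite(f"pics/{n}0.png",s["pixels"][:,:,::-1])
    print(n,s["intrinsics"],s["xyz"],s["rotation"],s.keys())
    for q in("shaker","handle","tube_a","bottle","jar","tip_box"):
        for f in(bot.pinpoint,):
            print(q,[(np.round(d["xy"]),round(d["p"],2)) for d in f(q,s)])
o=bot.get_obs();print(o)
E
```

```text
pics
scene [[584.37754553   0.         327.9929673 ]
 [  0.         584.37754553 241.89485176]
 [  0.           0.           1.        ]] [1.2262485  0.39862444 1.17574114] [[-0.48594833 -0.6934424   0.53196979]
 [ 0.8739331  -0.37874515  0.30461952]
 [-0.00975511  0.61293535  0.79007284]] dict_keys(['pixels', 'intrinsics', 'xyz', 'rotation', 'shot'])
shaker [(array([315., 275.]), 0.85)]
handle [(array([264., 198.]), 0.64), (array([182., 202.]), 0.27)]
tube_a [(array([301., 240.]), 0.92), (array([347., 285.]), 0.91), (array([425., 322.]), 0.84), (array([316., 254.]), 0.69), (array([326., 270.]), 0.65)]
bottle [(array([494., 330.]), 0.97), (array([299., 240.]), 0.67)]
jar [(array([474., 375.]), 0.8)]
tip_box [(array([183., 202.]), 0.93), (array([316., 275.]), 0.7)]
top [[544.5771906    0.         318.75621427]
 [  0.         544.5771906  237.43282552]
 [  0.           0.           1.        ]] [ 5.04631142e-01 -7.31027302e-04  1.43441954e+00] [[-0.01775654  0.99828508 -0.05578174]
 [-0.99972181 -0.01686049  0.01649339]
 [ 0.01552459  0.05605908  0.99830675]] dict_keys(['pixels', 'intr
[... 471 characters left out ...]
193e-04,
        7.29786170e+01, -2.11197825e+00]), 'qd': array([-0.0497652 ,  0.04875458,  0.08819654,  0.03576371,  0.00066187,
        0.02580683]), 'joint_torque': array([-9.39318525e-04, -5.14847052e+01, -3.67608118e+01, -4.75875015e-05,
        6.53777697e-04,  2.09954251e-06]), 'tool_pos': array([0.28000375, 0.61419258, 0.23931178]), 'tcp_rot': array([[-9.09891130e-01,  4.14847118e-01,  1.53004748e-05],
       [ 4.14847118e-01,  9.09891130e-01,  2.59023291e-05],
       [-3.17625972e-06,  2.99156574e-05, -1.00000000e+00]]), 'wrist_force': array([ 0.04896495, -0.30850476, -0.37169738]), 'wrist_torque': array([ 0.00162293, -0.00576906,  0.00911314]), 'gripper_width': 0.08539607617426508}
```

View crops.

```bash
python3 - <<'E'
import cv2
a=cv2.imread("pics/scene0.png")[110:400,150:550];b=cv2.imread("pics/top0.png")[150:350,130:530]
cv2.imwrite("pics/s1.png",cv2.resize(a,None,fx=2,fy=2,interpolation=2));cv2.imwrite("pics/t1.png",cv2.resize(b,None,fx=2,fy=2,interpolation=2))
E
```

```text
(no output)
```

View pics/s1.png

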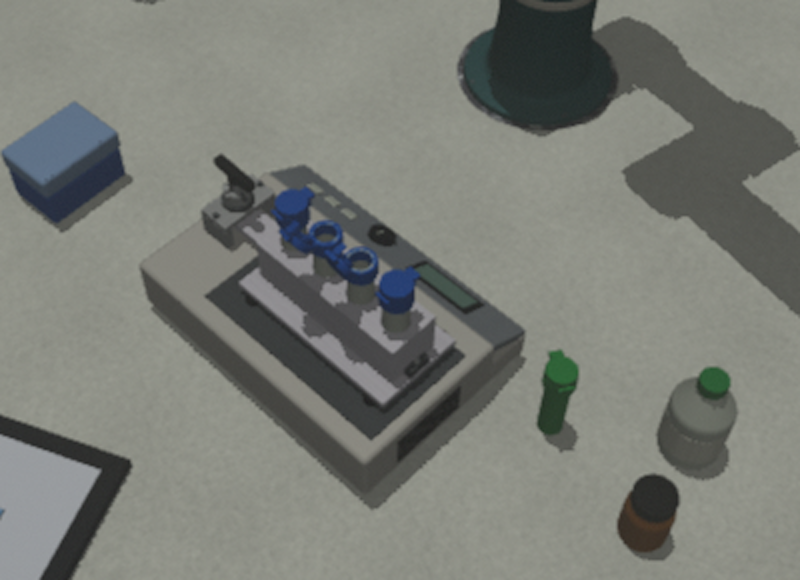

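View pics/t1.png

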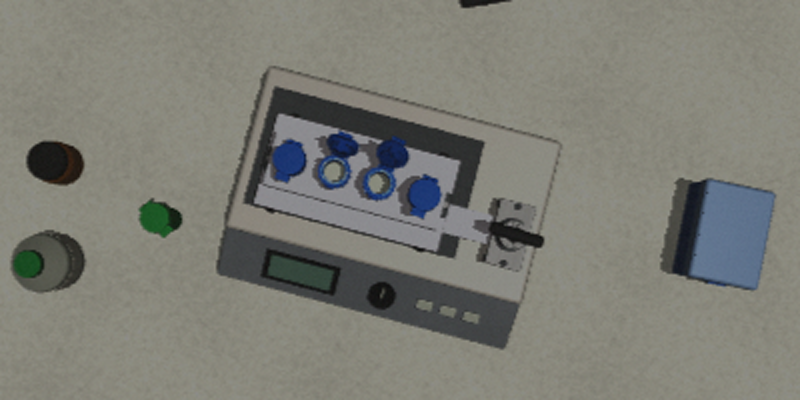

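```bash
cat > h.py <<'E'
import numpy as np
from scipy.optimize import least_squares
C={"scene":(np.array([[584.37754553,0,327.9929673],[0,584.37754553,241.89485176],[0,0,1]]),np.array([1.2262485,.39862444,1.17574114]),np.array([[-0.48594833,-0.6934424,0.53196979],[0.8739331,-0.37874515,0.30461952],[-0.00975511,0.61293535,0.79007284]])),
"top":(np.array([[544.5771906,0,318.75621427],[0,544.5771906,237.43282552],[0,0,1]]),np.array([5.04631142e-01,-7.31027302e-04,1.43441954]),np.array([[-0.01775654,0.99828508,-0.05578174],[-0.99972181,-0.01686049,0.01649339],[0.01552459,0.05605908,0.99830675]]))}
def proj(n,X):
    K,t,R=C[n]; p=(np.atleast_2d(X)-t)@R*[1,-1,-1]; p=p@K.T; return p[:,:2]/p[:,2:]
def tri(a,b): return least_squares(lambda X:np.r_[proj("scene",X)[0]-a,proj("top",X)[0]-b],[.5,0,.2])
def S(q,p):
    c,s=np.cos(q[2]),np.sin(q[2]); p=np.atleast_2d(p)
    return np.c_[q[0]+c*p[:,0]-s*p[:,1],q[1]+s*p[:,0]+c*p[:,1],p[:,2]]
E
python3 - <<'E'
from h import *
import cv2
for nm,a,b in(("handle",(267,196),(388.5,267)),("ring19",(312.5,228),(319.5,241.5)),("ring71",(330.5,242.5),(297,236))):
    r=tri(a,b);print(nm,r.x.round(4),r.fun.round(1))
obs=[("top",(0,-.15,.181),(388.5,267)),("scene",(0,-.15,.181),(267,196)),("top",(.015,.019,.222),(319.5,241.5)),("top",(.015,.071,.222),(297,236)),
("scene",(.015,.019,.222),(312.5,228)),("scene",(.015,.071,.222),(330.5,242.5)),("top",(.135,.19,.088),(264,184)),("top",(.135,-.19,.088),(410,221.5))]
f=lambda q:np.concatenate([proj(n,S(q,p))[0]-u for n,p,u in obs])
r=least_squares(f,[.5,0,-.25]);print(r.x,np.degrees(r.x[2]),r.fun.round(1).reshape(-1,2).tolist())
np.save("q.npy",r.x)
a=cv2.imread("pics/scene0.png")[180:280,250:380];b=cv2.imread("pics/top0.png")[205:290,255:415]
a=cv2.convertScaleAbs(cv2.resize(a,(520,400),interpolation=2),alpha=1.8);b=cv2.convertScaleAbs(cv2.resize(b,(800,425),interpolation=2),alpha=1.8)
cv2.imwrite("pics/s2.png",a);cv2.imwrite("pics/t2.png",b)
E
```

```text
handle [ 0.5024 -0.1797  0.173 ] [-1.1 -0.  -1.   0.6]
ring19 [ 0.5627 -0.0207  0.2141] [-0.8 -0.  -0.7  0.4]
ring71 [0.576  0.03   0.2102] [-1.   0.  -0.9  0.5]
[ 0.54287092 -0.03332915 -0.27362363] -15.677478947068689 [[-1.3, 0.6], [-0.7, -2.1], [-1.4, 0.4], [-1.5, -0.0], [-0.2, -2.2], [-0.7, -3.1], [-1.0, -3.6], [0.8, -2.3]]
```

View pics/s2.png

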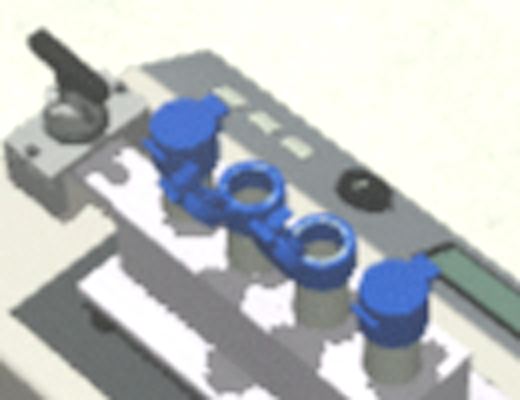

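View pics/t2.png

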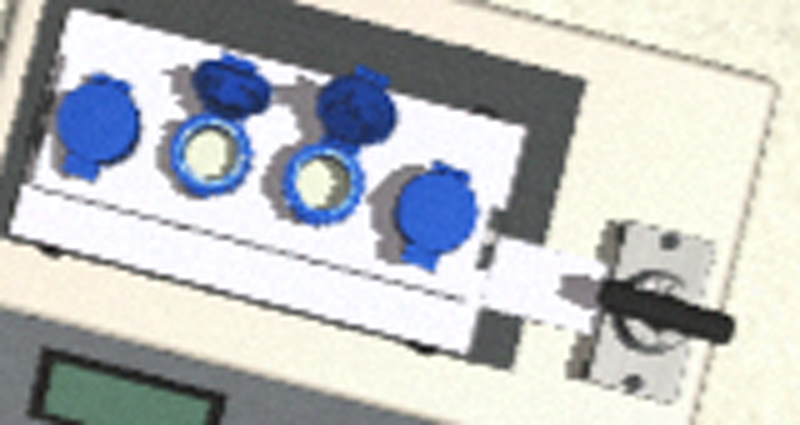

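```bash
python3 - <<'E'
from h import *
P={"handle":((0,-.15,.181),(267,196),(388.8,267.2)),"ring19":((.015,.019,.222),(312.6,226.4),(319.3,241.7)),"ring71":((.015,.071,.222),(330.6,239.9),(296.9,235.7)),
"lid123":((.015,.123,.231),(348.1,251.4),(274.5,229.3)),"lid-33":((.015,-.033,.231),(295.6,210.6),(342.1,246.9))}
for k,(p,a,b) in P.items():
    r=tri(a,b);print(k,r.x.round(4),r.fun.round(1))
# pose + small per-camera pixel offset
def f(v):
    o=[]
    for p,a,b in P.values():
        X=S(v[:3],p); o+=[proj("scene",X)[0]+v[3:5]-a,proj("top",X)[0]+v[5:7]-b]
    return np.r_[np.concatenate(o),v[3:]/1.0]
r=least_squares(f,[.54,-.03,-.27,0,0,0,0]);print(r.x.round(4),np.degrees(r.x[2]));print(r.fun[:-4].reshape(-1,4).round(1))
np.save("q.npy",r.x[:3])
for k,(p,a,b) in P.items(): print(k,S(r.x,p).round(4))
# lid tops/tabs as seen
def back(n,u,z):
    K,t,R=C[n]; d=R@(np.linalg.inv(K)@[u[0],u[1],1]*[1,-1,-1]); return (t+d*(z-t[2])/d[2]).round(4)
off=r.x[5:7]
g=lambda x,y:np.array([255+x/5-.4,205+y/5-.4])-off
for nm,x,y,z in(("tab123",80,175,.229),("tab-33",420,265,.229),("open71c",232,85,.248),("open71tab",237,58,.26),("open19c",357,108,.245),("open19tab",372,72,.255),("bar+",605,294,.181),("bar-",733,329,.181)):print(nm,back("top",g(x,y),z))
E
```

```text
handle [ 0.5018 -0.1804  0.1721] [-1.2 -0.  -1.   0.6]
ring19 [ 0.5621 -0.0204  0.219 ] [-0.7 -0.  -0.7  0.4]
ring71 [0.576  0.0301 0.2192] [-1.   0.  -1.   0.6]
lid123 [0.5907 0.0791 0.2278] [-0.9  0.  -0.9  0.5]
lid-33 [ 0.549  -0.0701  0.2292] [-0.9 -0.  -0.8  0.5]
[ 0.5436 -0.0342 -0.2712  0.8253  0.6684  0.8918 -0.081 ] -15.538625827036073
[[-0.5 -1.3 -0.3 -0.1]
 [-0.   0.2  0.1 -0.2]
 [-0.5  0.2 -0.1 -0.1]
 [ 0.3  0.1 -0.6  0.2]
 [-0.2  0.2  0.1  0.3]]
handle [[ 0.5034 -0.1788  0.181 ]]
ring19 [[ 0.5632 -0.02    0.222 ]]
ring71 [[0.5771 0.0301 0.222 ]]
lid123 [[0.591  0.0802 0.231 ]]
lid-33 [[ 0.5492 -0.0701  0.231 ]]
tab123 [0.5688 0.088  0.229 ]
tab-33 [ 0.5264 -0.0618  0.229 ]
open71c [0.6061 0.0198 0.248 ]
open71tab [0.6167 0.0172 0.26  ]
open19c [ 0.5953 -0.0347  0.245 ]
open19tab [ 0.6101 -0.0413  0.255 ]
bar+ [ 0.5124 -0.1492  0.181 ]
bar- [ 0.4953 -0.2079  0.181 ]
```

```bash
python3 -m jog '[[[-0.045,-0.031,-0.05,0,0,0,255],[-0.045,-0.031,-0.05,0,0,0,255],[-0.045,-0.031,0,0,0,0,255],[-0.045,-0.031,0,0,0,0,255],[-0.045,-0.031,0,0,0,0,255],[-0.045,-0.031,0,0,0,0,255],[-0.045,-0.031,0,0,0,0,255],[-0.045,-0.031,0,0,0,0,255],[-0.045,-0.031,0,0,0,0,255],[-0.045,-0.031,0,0,0,0,255]]]' 40
```

```text
clock: 1.95
tool_pos: [0.5528, 0.1584, 0.324]
tcp_rot: [[-0.91, 0.415, 0.001], [0.415, 0.91, 0.0], [-0.001, 0.001, -1.0]]
wrist_force: [0.3, 1.1, 0.2]
gripper_width: -0.0002
```

```bash
python3 -m jog '[[[-0.046,-0.03,0,0,0,0,255],[-0.046,-0.03,0,0,0,0,255],[-0.045,-0.031,0,0,0,0,255],[0,0,0,0,0,0,255],[0,0,0,0,0,0,255],[0,0,0,0,0,0,255],[0,0,0,0,0,0,255],[0,0,0,0,0,0,255],[0,0,0,0,0,0,255],[0,0,0,0,0,0,255]]]'
```

```text
clock: 3.2
tool_pos: [0.639, 0.0206, 0.3237]
tcp_rot: [[-0.91, 0.415, 0.0], [0.415, 0.91, 0.0], [-0.0, 0.0, -1.0]]
wrist_force: [0.1, 0.7, -0.4]
gripper_width: 0.0004
```

```bash
python3 -m jog '[[[-0.0144,-0.0106,0.01,0,0,0,255],[0,0,0.03,0,0,0,255],[0,0,0.03,0,0,0,255],[0,0,0.006,0,0,0,255],[0.01,-0.001,0,0,0,0,255],[0.01,-0.001,0,0,0,0,255],[0.01,-0.001,0,0,0,0,255],[0.01,-0.001,0,0,0,0,255],[0.01,-0.001,0,0,0,0,255],[0,0,0,0,0,0,255]]]'
python3 - <<'E'
from rig import bot
import cv2
for n,c in(("scene",(180,280,250,380)),("top",(205,290,255,415))):
    p=bot.snapshot(n)["pixels"][c[0]:c[1],c[2]:c[3],::-1]; cv2.imwrite(f"pics/{n}_2.png",cv2.convertScaleAbs(cv2.resize(p,None,fx=4,fy=4,interpolation=2),alpha=1.8))
E
```

```text
clock: 4.45
tool_pos: [0.5994, 0.0214, 0.2481]
tcp_rot: [[-0.91, 0.414, 0.0], [0.414, 0.91, 0.0], [-0.0, 0.0, -1.0]]
wrist_force: [0.7, 0.1, 0.5]
gripper_width: -0.0
```

View pics/scene_2.png

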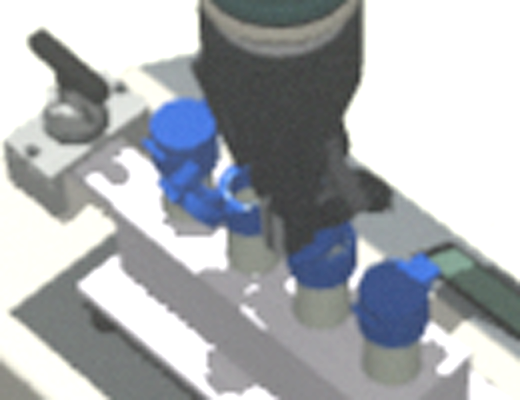

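```bash
python3 -m jog '[[[0.01,-0.001,0,0,0,0,255],[0.01,-0.001,0,0,0,0,255],[0.01,-0.001,0,0,0,0,255],[0,0,0,0,0,0,255],[0,0,0.003,0,0,0,255],[0,0,0.003,0,0,0,255],[0,0,0.002,0,0,0,255],[0,0,0.001,0,0,0,255],[0,0,0,0,0,0,255],[0,0,0,0,0,0,255]]]'
```

```text
clock: 5.8
tool_pos: [0.5722, 0.0306, 0.2391]
tcp_rot: [[-0.91, 0.415, 0.001], [0.415, 0.91, -0.0], [-0.001, 0.001, -1.0]]
wrist_force: [-0.3, 0.7, 5.2]
gripper_width: -0.0001
```

```bash
python3 -m jog '[[[0.002,0,0,0,0,0,255],[0.002,0,0,0,0,0,255],[0,0,0.001,0,0,0,255],[0,0,0.001,0,0,0,255],[0,0,0.001,0,0,0,255],[0,0,0.001,0,0,0,255],[0,0,0,0,0,0,255],[0,0,0,0,0,0,255],[0,0,0,0,0,0,255],[0,0,0,0,0,0,255]]]'
```

```text
clock: 7.05
tool_pos: [0.5708, 0.032, 0.2389]
tcp_rot: [[-0.91, 0.415, 0.008], [0.415, 0.91, -0.001], [-0.008, 0.003, -1.0]]
wrist_force: [1.1, -1.0, 14.2]
gripper_width: 0.0
```

```bash
python3 -m jog '[[[0,0,-0.045,0,0,0,255],[0,0,-0.045,0,0,0,255],[-0.046,-0.025,0,0,0,0,255],[-0.046,-0.025,0,0,0,0,255],[0,0,0,0,0,0,255],[0,0,0,0,0,0,255],[0,0,0,0,0,0,255],[0,0,0,0,0,0,255],[0,0,0,0,0,0,255],[0,0,0,0,0,0,255]]]'
python3 - <<'E'
from rig import bot
import cv2
for n,c in(("scene",(180,280,250,380)),("top",(205,290,255,415))):
    p=bot.snapshot(n)["pixels"][c[0]:c[1],c[2]:c[3],::-1]; cv2.imwrite(f"pics/{n}_3.png",cv2.convertScaleAbs(cv2.resize(p,None,fx=4,fy=4,interpolation=2),alpha=1.8))
E
```

```text
clock: 8.3
tool_pos: [0.6308, -0.0509, 0.3249]
tcp_rot: [[-0.91, 0.414, 0.0], [0.414, 0.91, -0.0], [-0.0, 0.0, -1.0]]
wrist_force: [0.1, -0.0, -1.2]
gripper_width: 0.0003
```

View pics/scene_3.png

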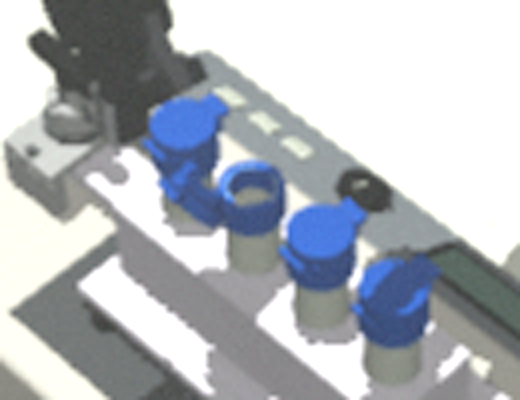

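```bash
python3 -m jog '[[[0,0,0.04,0,0,0,255],[0,0,0.039,0,0,0,255],[0,0,0,0,0,0,255],[0.01,0,0,0,0,0,255],[0.01,0,0,0,0,0,255],[0.01,0,0,0,0,0,255],[0.01,0,0,0,0,0,255],[0.01,0,0,0,0,0,255],[0.01,0,0,0,0,0,255],[0.01,0,0,0,0,0,255]]]' && python3 -m jog '[[[0.012,0,0,0,0,0,255],[0,0,0,0,0,0,255],[0,0,0.003,0,0,0,255],[0,0,0.003,0,0,0,255],[0,0,0.002,0,0,0,255],[0,0,0.001,0,0,0,255],[0,0,0.001,0,0,0,255],[0,0,0.001,0,0,0,255],[0,0,0,0,0,0,255],[0,0,0,0,0,0,255]]]'
```

```text
clock: 9.65
tool_pos: [0.5662, -0.0219, 0.2453]
tcp_rot: [[-0.91, 0.415, -0.001], [0.415, 0.91, 0.0], [0.001, -0.0, -1.0]]
wrist_force: [-0.2, -0.3, 0.2]
gripper_width: 0.0002
clock: 10.9
tool_pos: [0.5573, -0.0172, 0.2389]
tcp_rot: [[-0.91, 0.415, 0.003], [0.415, 0.91, 0.0], [-0.003, 0.001, -1.0]]
wrist_force: [-7.1, 1.1, 19.0]
gripper_width: 0.0
```

```bash
python3 -m jog '[[[0,0,-0.03,0,0,0,255],[0,0,0,0,0,0,255],[-0.0042,-0.026,0,0,0,0,255],[-0.0042,-0.026,0,0,0,0,255],[0,0,0,0,0,0,255],[0,0,0.02,0,0,0,255],[0,0,0.004,0,0,0,255],[0,0,0.001,0,0,0,255],[0,0,0,0,0,0,255],[0,0,0,0,0,0,255]]]'
python3 - <<'E'
from rig import bot
import cv2
for n,c in(("scene",(180,280,250,380)),):
    p=bot.snapshot(n)["pixels"][c[0]:c[1],c[2]:c[3],::-1]; cv2.imwrite(f"pics/{n}_4.png",cv2.convertScaleAbs(cv2.resize(p,None,fx=4,fy=4,interpolation=2),alpha=1.8))
E
```

```text
clock: 12.15
tool_pos: [0.5423, -0.0675, 0.2393]
tcp_rot: [[-0.91, 0.414, -0.001], [0.414, 0.91, 0.0], [0.001, 0.0, -1.0]]
wrist_force: [-0.5, 0.4, 3.7]
gripper_width: -0.0
```

View pics/scene_4.png

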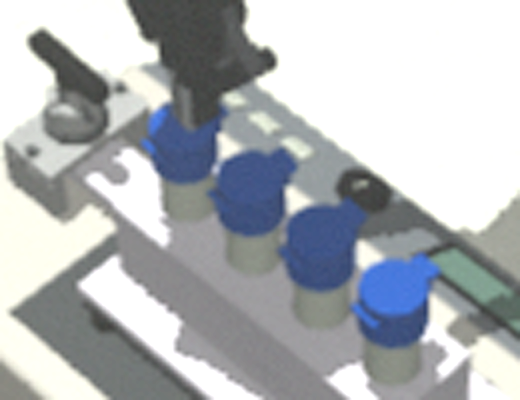

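```bash
python3 -m jog '[[[0,0,0.0015,0,0,0,255],[0,0,0.0015,0,0,0,255],[0,0,0,0,0,0,255],[0,0,0,0,0,0,255],[0,0,-0.035,0,0,0,255],[0,0,-0.035,0,0,0,255],[0,0,0,0,0,0,255],[-0.0036,-0.039,0,0,0,0,255],[-0.0036,-0.039,0,0,0,0,255],[-0.0036,-0.039,0,0,0,0,255]]]' && python3 -m jog '[[[0,0,0,0,0,5,0],[0,0,0,0,0,10,0],[0,0,0,0,0,10,0],[0,0,0,0,0,10,0],[0,0,0,0,0,10,0],[0,0,0,0,0,10,0],[0,0,0,0,0,10,0],[0,0,0,0,0,10,0],[0,0,0,0,0,6,0],[0,0,0,0,0,0,0]]]'
python3 - <<'E'
from rig import bot
import cv2,numpy as np
o=bot.get_obs();print(o["tool_pos"],np.degrees(np.arctan2(o["tcp_rot"][1,1],o["tcp_rot"][0,1])),o["joint_positions"])
for n,c in(("scene",(180,280,230,380)),("top",(205,290,255,415))):
    p=bot.snapshot(n)["pixels"][c[0]:c[1],c[2]:c[3],::-1]; cv2.imwrite(f"pics/{n}_5.png",cv2.convertScaleAbs(cv2.resize(p,None,fx=5,fy=5,interpolation=2),alpha=1.8))
E
```

```text
clock: 13.45
tool_pos: [0.5025, -0.1795, 0.3044]
tcp_rot: [[-0.91, 0.414, -0.003], [0.414, 0.91, 0.001], [0.003, -0.0, -1.0]]
wrist_force: [1.2, -0.3, 0.3]
gripper_width: -0.0002
clock: 14.7
tool_pos: [0.503, -0.1786, 0.3046]
tcp_rot: [[0.266, 0.964, -0.003], [0.964, -0.266, 0.001], [0.0, -0.003, -1.0]]
wrist_force: [-0.1, 0.6, -0.7]
gripper_width: 0.0854
[ 0.50296831 -0.17864466  0.30460244] -15.441625491212562 [-2.22289313e+01 -2.16693522e+00  1.04171478e+02  1.60819313e-03
  7.81636266e+01 -6.78760678e+00]
```

View pics/scene_5.png

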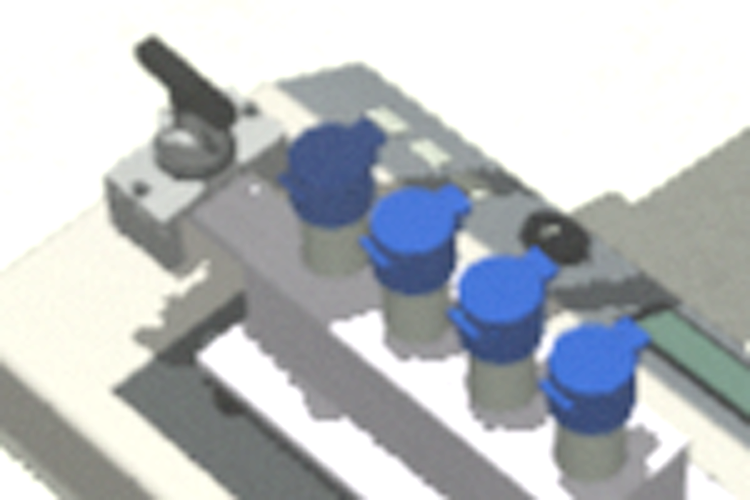

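```bash
python3 -m jog '[[[0,0,0.04,0,0,0,0],[0,0,0.04,0,0,0,0],[0,0,0.04,0,0,0,0],[0,0,0.0196,0,0,0,0],[0,0,0,0,0,0,0],[0,0,0,0,0,0,255],[0,0,0,0,0,0,255],[0,0,0,0,0,0,255],[0,0,0,0,0,0,255],[0,0,0,0,0,0,255]]]' 70
```

```text
clock: 16.05
tool_pos: [0.5034, -0.179, 0.1682]
tcp_rot: [[0.267, 0.964, -0.0], [0.964, -0.267, -0.0], [-0.0, -0.0, -1.0]]
wrist_force: [-2.9, 1.8, 5.6]
gripper_width: 0.0149
```

```bash
python3 -m jog '[[[0,0,-0.003,0,0,0,255],[0,0,-0.003,0,0,0,255],[0,0,-0.003,0,0,0,255],[0,0,-0.003,0,0,0,255],[0,0,-0.003,0,0,0,255],[0,0,-0.003,0,0,0,255],[0,0,-0.003,0,0,0,255],[0,0,0,0,0,0,255],[0,0,0,0,0,0,255],[0,0,0,0,0,0,255]]]'
```

```text
clock: 17.3
tool_pos: [0.5029, -0.1788, 0.1848]
tcp_rot: [[0.267, 0.964, -0.002], [0.964, -0.267, 0.001], [0.0, -0.002, -1.0]]
wrist_force: [8.8, -4.0, -28.2]
gripper_width: 0.0142
```

```bash
python3 -m jog '[[[0,0,0.001,0,0,0,255],[0,0,0,0,0,5,255],[0,0,0,0,0,8,255],[0,0,0,0,0,8,255],[0,0,0,0,0,8,255],[0,0,0,0,0,8,255],[0,0,0,0,0,8,255],[0,0,0,0,0,0,255],[0,0,0,0,0,0,255],[0,0,0,0,0,0,255]]]'
```

```text
clock: 18.55
tool_pos: [0.5038, -0.1794, 0.1847]
tcp_rot: [[0.87, 0.492, -0.0], [0.492, -0.87, -0.001], [-0.0, 0.0, -1.0]]
wrist_force: [7.9, -4.4, -26.1]
gripper_width: 0.0144
```

```bash
python3 -m jog '[[[0,0,0.0005,0,0,5,255],[0,0,0,0,0,8,255],[0,0,0,0,0,8,255],[0,0,0,0,0,8,255],[0,0,0,0,0,8,255],[0,0,0,0,0,8,255],[0,0,0,0,0,0,255],[0,0,0,0,0,0,255],[0,0,0,0,0,0,255],[0,0,0,0,0,0,255]]]'; python3 - <<'E'
from rig import bot
import numpy as np
o=bot.get_obs();print(np.degrees(np.arctan2(o["tcp_rot"][1,1],o["tcp_rot"][0,1])),o["wrist_torque"])
E
```

```text
clock: 19.8
tool_pos: [0.5039, -0.1804, 0.1847]
tcp_rot: [[0.964, -0.267, 0.001], [-0.267, -0.964, -0.002], [0.001, 0.002, -1.0]]
wrist_force: [7.4, -8.0, -24.4]
gripper_width: 0.0146
-105.50863297858591 [-1.23927175 -1.37756415  0.05681316]
```

Turned exactly 90° (torque about z negligible). Now let it down about 7 mm, then release.

```bash
python3 -m jog '[[[0,0,0.0015,0,0,0,255],[0,0,0.0015,0,0,0,255],[0,0,0.0015,0,0,0,255],[0,0,0.001,0,0,0,255],[0,0,0.001,0,0,0,255],[0,0,0,0,0,0,255],[0,0,0,0,0,0,255],[0,0,0,0,0,0,255],[0,0,0,0,0,0,255],[0,0,0,0,0,0,255]]]'
```

```text
clock: 21.05
tool_pos: [0.5041, -0.1805, 0.1806]
tcp_rot: [[0.964, -0.267, 0.001], [-0.267, -0.964, -0.003], [0.002, 0.002, -1.0]]
wrist_force: [3.2, -7.1, -13.3]
gripper_width: 0.0147
```

```bash
python3 -m jog '[[[0,0,0.001,0,0,0,255],[0,0,0.001,0,0,0,255],[0,0,0.001,0,0,0,255],[0,0,0.001,0,0,0,255],[0,0,0,0,0,0,255],[0,0,0,0,0,0,255],[0,0,0,0,0,0,255],[0,0,0,0,0,0,255],[0,0,0,0,0,0,255],[0,0,0,0,0,0,255]]]'
```

```text
clock: 22.3
tool_pos: [0.5043, -0.1805, 0.1779]
tcp_rot: [[0.964, -0.267, 0.002], [-0.267, -0.964, -0.003], [0.003, 0.003, -1.0]]
wrist_force: [0.7, -5.9, -7.6]
gripper_width: 0.0147
```

```bash
python3 -m jog '[[[0,0,0.001,0,0,0,255],[0,0,0.001,0,0,0,255],[0,0,0,0,0,0,255],[0,0,0,0,0,0,0],[0,0,0,0,0,0,0],[0,0,0,0,0,0,0],[0,0,0,0,0,0,0],[0,0,0,0,0,0,0],[0,0,0,0,0,0,0],[0,0,0,0,0,0,0]]]' && python3 -m jog '[[[0,0,-0.01,0,0,0,0],[0,0,-0.03,0,0,0,0],[0,0,-0.04,0,0,0,0],[0,0,-0.04,0,0,0,0],[0,0,-0.04,0,0,0,0],[0,0,-0.04,0,0,0,0],[0,0,0,0,0,0,0],[0,0,0,0,0,0,0],[0,0,0,0,0,0,0],[0,0,0,0,0,0,0]]]'
python3 - <<'E'
from rig import bot
import cv2
o=[]
for n,c in(("scene",(170,280,230,380)),("top",(195,305,265,425))):
    s=bot.snapshot(n)["pixels"][:,:,::-1]; cv2.imwrite(f"pics/{n}_full6.png",s)
    o.append(cv2.convertScaleAbs(cv2.resize(s[c[0]:c[1],c[2]:c[3]],None,fx=2.6,fy=2.6,interpolation=2),alpha=1.8))
    print([cv2.norm(cv2.absdiff(s,cv2.imread(f"pics/{n}0.png")))])
import numpy as np
h=max(i.shape[0] for i in o);cv2.imwrite("pics/final.png",np.hstack([cv2.resize(i,(390,286)) for i in o]))
E
```

```text
clock: 23.55
tool_pos: [0.5036, -0.179, 0.1739]
tcp_rot: [[0.964, -0.267, -0.0], [-0.267, -0.964, 0.0], [-0.0, -0.0, -1.0]]
wrist_force: [-0.2, -1.0, 0.1]
gripper_width: 0.0855
clock: 24.8
tool_pos: [0.5031, -0.1788, 0.3726]
tcp_rot: [[0.964, -0.267, -0.002], [-0.267, -0.964, 0.001], [-0.003, -0.0, -1.0]]
wrist_force: [0.2, -0.8, -0.2]
gripper_width: 0.0854
[19861.12655415095]
[32571.781667572315]
```

View pics/final.png

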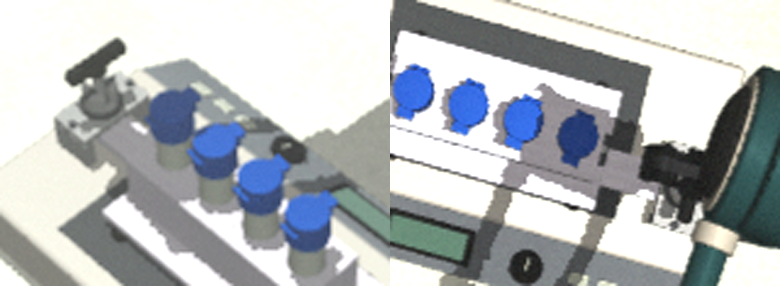

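```bash
python3 - <<'E'
from h import *
import cv2
from rig import bot
q=np.load("q.npy")
for f,n in(("scene0","scene"),("scene_full6","scene")):
    g=cv2.imread(f"pics/{f}.png").max(2)[170:225,240:300]
    k,l,st,ce=cv2.connectedComponentsWithStats((g<48).astype(np.uint8))
    i=1+np.argmax(st[1:,4]);print(f,ce[i]+[240,170],st[i],[int(v) for v in np.percentile(g,[1,5,20])])
for z in(.174,.1835,.187):print(z,proj("scene",S(q,(0,-.15,z))))
s=bot.snapshot("scene")
for n in("handle","bottle","jar","tip_box"):print(n,[(np.round(d["xy"],1),round(d["p"],2)) for d in bot.pinpoint(n,s)][:2])
for u in(1,-1):print("model bar end",proj("scene",S(q,(.032*u,-.15,.1835))),proj("scene",S(q,(.032*u,-.15,.188))))
im=cv2.imread("pics/scene_full6.png")[175:225,240:300];cv2.imwrite("pics/hd.png",cv2.convertScaleAbs(cv2.resize(im,None,fx=8,fy=8,interpolation=2),alpha=1.8))
E
```

```text
scene0 [267.09448819 197.16535433] [ 18  18  19  18 127] [42, 54, 86]
scene_full6 [266.47058824 194.16911765] [ 16  16  22  17 136] [42, 52, 74]
0.174 [[265.93254421 196.11076595]]
0.1835 [[265.54576606 193.32397487]]
0.187 [[265.4021779  192.28940198]]
handle [(array([262.7, 194.5]), 0.65)]
bottle [(array([495.2, 330.3]), 0.94), (array([300.7, 238.8]), 0.27)]
jar [(array([474.4, 376.3]), 0.71)]
tip_box [(array([184.2, 202.8]), 0.95)]
model bar end [[255.02816189 200.78430104]] [[254.8133412  199.45950942]]
model bar end [[275.84979368 186.01514237]] [[275.69399675 184.67855909]]
```

View pics/hd.png

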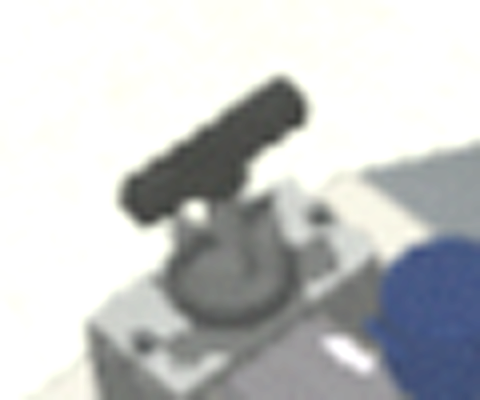

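```bash
python3 -c "
from rig import bot
print(bot.close_job(), bot.get_obs()['clock'])"
```

```text
the job is handed in; nothing more can be done
the job is handed in; nothing more can be done
```

The job is handed in: all four lids look shut, and the platform lock is unlocked and resting up by itself. The clock read about 25 s of the 58 s allowed.

- **Lids:** I swung the two open lids (second and third tube from the lock) over and pressed them with 14 N and 19 N. Both stopped with the fingertip at about 231 mm, the height of a shut lid. I also pressed the lid nearest the lock lightly, and it sat at the shut height. I did not touch the fourth lid; it looked shut and measured at the shut height. The last pictures show all four alike, with the tubes standing in the block.
- **Lock:** I pulled the T-handle up to its stop, turned it 90° clockwise and let it down, then released it. The picture taken afterwards shows the bar at 90°, 3.0 pixels higher than at the start, where 2.8 was expected for the rest notch. That puts the lift at roughly 10 mm, to within a millimetre or two. While lifting, the wrist force reached about 28 N, because I pulled slightly against the stop.
- **Bystanders:** In the last scene picture the bottle, jar and tip box are all within about 1.5 pixels of where they started.
- **Measurement differences:** My two-view heights came out 2–3 mm below the stated ones, about what the camera calibration allows. In the last scene picture the network's handle point was about 4 pixels to the side of my own measurement; I used mine.

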